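# Zero the plate on the kitchen scale

### The job

Zero the kitchen scale for the plate standing on it: with the fingertips draw its control panel fully out from under the plate by the pull lip, then press the raised power key down. Then point at the round dark touch-free zero eye, holding the fingertips still a couple of centimetres above it for about two seconds with nothing touched, and take the hand well away. Pinch or lift nothing, never touch the eye, leave the panel out, and do not disturb the plate, the two jars or the salt shaker.

Things in the scene. Friction and masses are not known exactly. Their poses are not given: they have to be found in the camera images.
- scale: White kitchen scale, 245 x 206 mm, fixed on the worktop, with a square steel platform whose top is 37 mm high. Origin: on the worktop under the scale's middle; its x axis points to the back of the scale, y to the scale's left as seen from the front, z up. The control panel slides out of its front, towards its -x. The deck covers the panel behind x = -83 mm of this frame.
- panel (a joint): How far the grey control panel is drawn out, m: 0 = pushed in, 0.070 = fully out at its stop. It slides along the scale's -x with about 3 N of friction and stays where it is left. Drawn out, it shows (scale's left to right) the zero eye, a display window and the power key; pushed in, these are hidden under the deck.
- well (a point): Middle of the finger well's floor, 13 mm above the worktop; moves with the panel. The well is the open recess at the panel's front, 48 mm long (scale x, 24 mm either way from here) and 152 mm wide, bounded in front by the pull lip. A closed pair of fingertips goes down into it from above; drawing them to the scale's -x carries the panel along.
- lip_inner (a point): Middle of the pull lip's inner face at its top edge, 24 mm above the worktop, 11 mm above the well's floor; moves with the panel. The lip is 10 mm thick with the steel strip on its outer face, and 164 mm wide. Fingers on that strip and on the lip at once count as a pinch.
- eye (a point): Top of the zero eye's lens, 22 mm above the worktop; moves with the panel. A flush dark round lens in a 26 mm steel ring at the scale's left end of the panel, in reach only when the panel is out. Its z axis points up.
- key_top (a point): Top of the power key, a raised steel button 19 mm across at the scale's right end of the panel, 25 mm above the worktop, 4.5 mm proud of its collar; moves with the panel.
- power_key (a joint): How far the power key is pressed, m: 0 = up, 0.004 = fully down. Springs back by itself; fully down takes about 4.5 N.
- plate_mid (a point): Middle of the small white plate, 194 mm across and 18 mm high, loose on the scale's platform; its rim is about 55 mm above the worktop and reaches about to the front edge of the deck.
- jar_mid (a point): Middle of a clear screw-top jar with a green lid, 66 mm wide, 107 mm high; bystander.
- spice_jar_mid (a point): Middle of a small spice jar with a red lid, 45 mm wide, 108 mm high; bystander.
- shaker_mid (a point): Middle of a small glass salt shaker with a grey screw top, 44 mm wide, 90 mm high; bystander.
Mind the look-alikes: they are no part of the job. There is more than one size of the part that bears plate_mid; the job needs the larger.

How it is judged:
On the way, in this order (a step that is already met when the one before it is completed fails the run):
1. the control panel is drawn out to its stop (65 mm or more) (value of joint panel above 0.065 m), for 0.1 s.
2. the power key is pressed down (2.5 mm or more) with the panel out (value of joint power_key above 0.0025 m and value of joint panel above 0.062 m), for 0.05 s.
3. the fingertips dwell above the zero eye for 1.5 s: grasp point within 22 mm sideways and 20 to 62 mm above the lens, panel still out, key up, nothing touched (horizontal distance between the grasp point and eye below 0.022 m and z of the grasp point in the frame of eye between 0.02 and 0.062 m and value of joint panel above 0.062 m and value of joint power_key below 0.001 m and contact force between each of the fingers, the arm and anything else below 0.2 N), for 1.5 s.
At the end, for the whole second after the job is handed in: The panel is out (62 mm or more of its 70) and at rest, the power key is up again, the hand is at least 10 cm from the zero eye, the plate lies flat within 8 mm of where it was, and the jars and salt shaker are within 15 mm of where they were (value of joint panel above 0.062 m and velocity of joint panel below 0.005 m/s and value of joint power_key below 0.001 m and distance between the grasp point and eye above 0.1 m and distance of plate_mid from where it was at the start of the episode below 0.008 m and angle between plate_mid's own z axis and vertical below 0.05 rad and distance of each of jar_mid, spice_jar_mid, shaker_mid from where it was at the start of the episode below 0.015 m); the robot touches nothing.
It fails at once if the zero eye is touched (contact force between the fingers and panel_c2 above 0.3 N or contact force between the fingers and panel_c3 above 0.3 N).
It fails at once if the pull lip is pinched between the fingers (contact force between the fingers and panel_c1 above 1 N and contact force between the fingers and panel_c0 above 1 N).
It fails at once if the plate is shifted, lifted or tipped (distance of plate_mid from where it was at the start of the episode above 0.01 m or angle between plate_mid's own z axis and vertical above 0.08 rad).
It fails at once if a jar or the salt shaker is shifted, lifted or knocked (distance of any of jar_mid, spice_jar_mid, shaker_mid from where it was at the start of the episode above 0.02 m).
It also fails if it takes over 51 s, if anything falls off the work surface, if the arm or the gripper's body presses on something with over 40 N, if the wrist force passes 120 N, or if a joint passes its speed limit or range.

### The arm

A 6-joint arm with a two-finger parallel gripper is mounted at the origin on a cart in front of the work surface, level with it; the furniture and walls round the work are solid. World frame = base frame: x ahead of the robot, y to its left, z up, the work surface at z = 0. Lengths are in m, angles in rad, forces in N, time in s.
With the tool pointing down it reaches from about 0.35 to 0.725 m from the base axis. Payload 6 kg.
Tool frame: the origin (TCP) lies midway between the tips of the shut fingers; the grasp point (between the pads) lies tcp_to_grasp behind it (tcp_to_grasp is the distance from the TCP to the grasp point, in m); z points along the fingers, y is the line along which they close (so a half turn about z gives the same grasp; the last joint's range is limited). The gripper opens to 85 mm and grips with 20 to 120 N. Pads are 22 mm wide; open, the fingers measure 114 mm over their backs; the gripper's body (76 mm by 85 mm) begins 54 mm behind the grasp point. The pads swing forward as they close: fully open they stand 13 mm farther back than shut.
Start: joints at [-0.773, 0.04, 0.085, 0, -1.615, -0.334], TCP at [0.268, -0.537, 0.231] pointing down, gripper open.
Joint ranges: [-2.56, 2.56], [-1.29, 2.01], [-1.08, 1.49], [-3.29, 1.98], [-2.81, -0.18], [-2.99, 2.99]. Speed limits (rad/s): [2.57, 2.57, 3.01, 3.14, 3.14, 3.14].

### API

Orientations are given as a unit quaternion [w, x, y, z].
In Python, from cell import * gives the robot as it stands.
- The arm moves only by the shell command python3 -m inch 'ROWS' [OPENING] [FORCE]. ROWS is JSON, a list of rows, each a list of 2 entries, a list of its own where there are three numbers: the shift along the tool's x, y, z in m, then the turn about the tool's z in degrees. A call has 1 to 10 rows; each row is the pose to reach, as a shift and turn from the pose commanded when the call began, along the tool's axes at that moment; what a row does not reach only later rows make up. A row lasts 1/8 s, in which the tool goes at most 62.5 mm and 10.7 degrees, less where a joint would pass 70% of its speed; a pose out of reach is approached as far as the arm can. A call with a gripper value outside its range is refused whole. OPENING is the closure, from 0 (fully open) to 1 (shut), set as the call begins (- or left out, the last holds). The fingers move at their own pace and stop on an object; FORCE is the grip in N (left out, the last holds). Time passes only in rows, so rows that repeat a pose let the fingers close. It gives the time, the measured TCP pose, the force, the opening and the grip force at its end, in the units of the state.
- observe(): the state, without advancing time (a new reading comes with each control period).
- camera(name): name is "scene" or "top" or "wrist"; returns a dict with "image" (400x640x3 uint8, red, green, blue), "intrinsics" (3x3 intrinsics, pixels), "k1" (the pictures are not rectified: a ray, as slopes to the right and down, at radius r is drawn at 1 + k1 r^2 times it, then the intrinsics apply), "rvec" (rotation vector, rad) and "tvec" (3), from world to camera coordinates, as OpenCV has them; the wrist camera has in their place "tool_from_camera" (4x4, takes a point from camera to tool coordinates, whose origin is the TCP and whose axes are the flange's). Camera axes: x right, y down, z forward; pixel columns grow to the right and rows downward; lengths in m; the calibration is good to about 2 mm. A picture is of the moment at which its call begins: read the wrist's pose just before it. There is no depth.
- hand_in(): hands the job in; it is judged then, once.
Trained networks look in a picture, given as the dict that the camera call returned (one of the last four; its "shot" number tells which), for a name from the list of things; names that differ only in an ending like _2 or _b are one class to them, and where a whole thing is asked for, a point or a joint stands for the part that bears it (a point fixed in the world has none). Each returns a list of dicts, best first, with "confidence" (0 to 1); they miss things now and then, are a little off and sometimes report something else, mostly with a low value. They report only what shows in the picture. A call takes as long as a camera call. They do not tell look-alikes from the thing itself.
- trace(label, picture): "mask" (400x640 bool, what is visible of it) and "location" ([column, row] in pixels, amid what is visible of it).
The state is a dict: "time_s": time; "joints": joint angles; "joint_velocities": joint speeds; "effort": joint torques, N m; "tcp_pos": TCP position; "tool_rot": TCP orientation; "ft_force": force on the tool from outside, world axes, zero at the start; "wrist_torque": the same for the moment, N m; "width": finger opening in m; "gripper_force": force on a finger pad.
Only numpy, scipy, OpenCV 4.12 (cv2) and the standard library are available. Lean on these libraries where they do the work, as an engineer would, in place of code of your own. Each camera call takes 0.05 s, during which the arm holds its last target. There are 200 camera calls.

## Working session

There is one attempt and no reset: what is moved stays moved. The work goes in short steps, Python scripts to look and compute and a shell command to move; the robot and the scene stay as the last step left them, time stands still between calls to the robot, and variables do not carry over. Pictures are saved under pics/ and viewed, at most 10 in all, crops included, and the job is handed in when it is done.

```bash
mkdir -p pics; cat > h.py <<'E'
from cell import *
import numpy as np, cv2
from scipy.spatial.transform import Rotation as R
def ext(c,s=None):
    if 'rvec' in c:
        Rm=cv2.Rodrigues(np.array(c['rvec'],float))[0]; t=np.array(c['tvec'],float).ravel()
        return Rm,t
    q=s['tool_rot']; T=np.eye(4); T[:3,:3]=R.from_quat([q[1],q[2],q[3],q[0]]).as_matrix(); T[:3,3]=s['tcp_pos']
    W=np.linalg.inv(T@np.array(c['tool_from_camera'])); return W[:3,:3],W[:3,3]
def pix2w(c,uv,z,s=None):
    Rm,t=ext(c,s); K=np.array(c['intrinsics']); d=np.array([c['k1'],0,0,0,0],float)
    n=cv2.undistortPoints(np.array(uv,float).reshape(-1,1,2),K,d).reshape(-1,2)
    r=np.c_[n,np.ones(len(n))]@Rm; o=-Rm.T@t
    return o+r*((z-o[2])/r[:,2])[:,None]
def w2pix(c,P,s=None):
    Rm,t=ext(c,s); d=np.array([c['k1'],0,0,0,0],float)
    return cv2.projectPoints(np.array(P,float).reshape(-1,1,3),cv2.Rodrigues(Rm)[0],t,np.array(c['intrinsics']),d)[0].reshape(-1,2)
def save(c,n): cv2.imwrite('pics/'+n,c['image'][:,:,::-1])
E
python3 - <<'E'
from h import *
s=observe(); print(s['time_s'],s['tcp_pos'],s['tool_rot'],s['width']); import cell; print([k for k in dir(cell) if 'grasp' in k], getattr(cell,'tcp_to_grasp',None))
for n in ['top','scene']:
    c=camera(n); save(c,n+'1.png'); print(n,-ext(c)[0].T@ext(c)[1])
    for l in ['scale','panel','lip_inner','plate_mid','jar_mid','spice_jar_mid','shaker_mid']:
        for r in trace(l,c)[:3]:
            m=r['mask']; box=cv2.minAreaRect(np.argwhere(m)[:,::-1].astype(np.float32))
            print(l,round(r['confidence'],2),np.round(r['location']),m.sum(),np.round(pix2w(c,[r['location']],0.03)[0],3),np.round(cv2.boxPoints(box)).tolist())
E
```

```text
0.0 [ 0.26833465 -0.53629836  0.23027458] [-2.39446747e-04 -2.29827541e-01  9.73230985e-01  8.32850173e-04] 0.08561525834240875
['tcp_to_grasp'] 0.0187
top [ 0.42427773 -0.05319313  1.03983861]
scale 0.91 [305. 174.] 3953 [ 0.578 -0.037  0.03 ] [[255.0, 96.0], [341.0, 91.0], [346.0, 196.0], [260.0, 200.0]]
panel 0.87 [301. 183.] 1894 [ 0.556 -0.026  0.03 ] [[268.0, 170.0], [335.0, 167.0], [337.0, 196.0], [270.0, 199.0]]
lip_inner 0.91 [303. 182.] 2005 [ 0.557 -0.031  0.03 ] [[268.0, 169.0], [335.0, 166.0], [336.0, 197.0], [269.0, 200.0]]
lip_inner 0.48 [302. 175.] 3945 [ 0.574 -0.03   0.03 ] [[256.0, 96.0], [341.0, 92.0], [346.0, 196.0], [260.0, 200.0]]
plate_mid 0.86 [303. 126.] 4822 [ 0.696 -0.035  0.03 ] [[248.0, 143.0], [282.0, 74.0], [352.0, 109.0], [318.0, 178.0]]
plate_mid 0.73 [250. 264.] 2392 [0.364 0.1   0.03 ] [[221.0, 238.0], [275.0, 238.0], [275.0, 292.0], [221.0, 292.0]]
jar_mid 0.82 [423. 141.] 863 [ 0.651 -0.33   0.03 ] [[401.0, 145.0], [430.0, 119.0], [447.0, 138.0], [418.0, 164.0]]
shaker_mid 0.79 [186. 175.] 369 [0.581 0.252 0.03 ] [[171.0, 174.0], [182.0, 161.0], 
[... 429 characters left out ...]
ner 0.97 [316. 222.] 985 [ 0.542 -0.046  0.03 ] [[281.0, 225.0], [285.0, 208.0], [347.0, 220.0], [343.0, 238.0]]
plate_mid 0.83 [332. 192.] 1388 [0.748 0.004 0.03 ] [[302.0, 181.0], [366.0, 181.0], [366.0, 207.0], [302.0, 207.0]]
plate_mid 0.64 [232. 242.] 1095 [0.345 0.094 0.03 ] [[205.0, 233.0], [257.0, 233.0], [257.0, 259.0], [205.0, 259.0]]
jar_mid 0.6 [427. 221.] 1000 [ 0.688 -0.313  0.03 ] [[414.0, 242.0], [419.0, 197.0], [443.0, 200.0], [438.0, 245.0]]
spice_jar_mid 0.59 [262. 172.] 471 [0.788 0.284 0.03 ] [[253.0, 156.0], [267.0, 155.0], [269.0, 190.0], [255.0, 191.0]]
shaker_mid 0.57 [230. 194.] 347 [0.589 0.273 0.03 ] [[227.0, 178.0], [240.0, 178.0], [240.0, 207.0], [227.0, 207.0]]
```

```bash
python3 - <<'E'
from h import *
i=cv2.imread('pics/top1.png'); cv2.imwrite('pics/topc.png',cv2.resize(i[60:220,220:380],None,fx=3.7,fy=3.7,interpolation=cv2.INTER_CUBIC))
c=camera('top')
for p,z in [((260,200),.024),((346,196),.024),((270,199),.024),((337,196),.024),((335,167),.024),((268,170),.024)]: print(p,np.round(pix2w(c,[p],z)[0],4))
E
```

```text
(260, 200) [0.5164 0.0746 0.024 ]
(346, 196) [ 0.5211 -0.1357  0.024 ]
(270, 199) [0.5182 0.0502 0.024 ]
(337, 196) [ 0.5217 -0.1137  0.024 ]
(335, 167) [ 0.5936 -0.1109  0.024 ]
(268, 170) [0.59   0.0541 0.024 ]
```

View pics/topc.png

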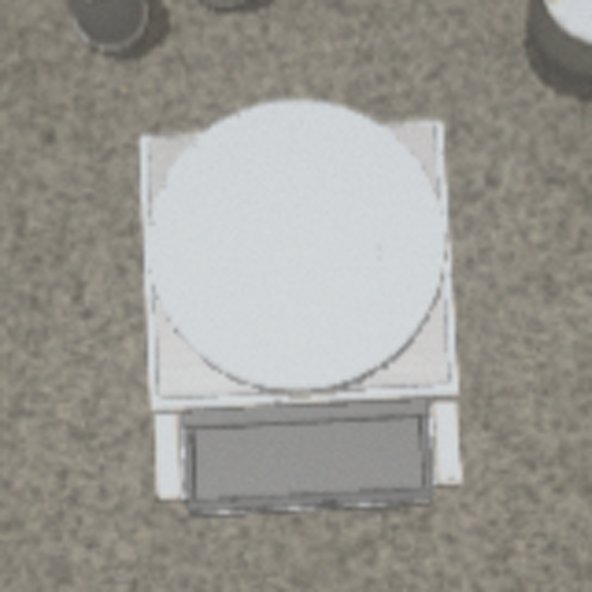

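View pics/scene1.png

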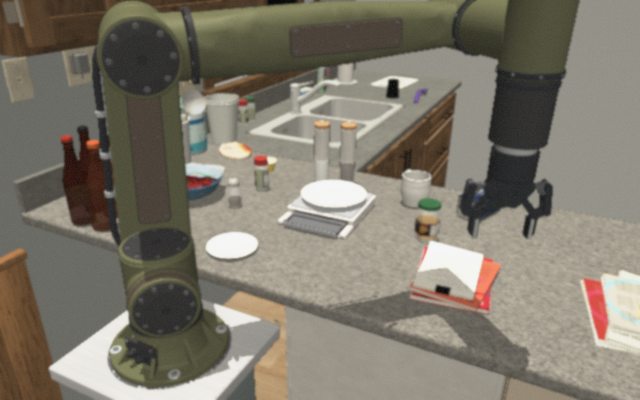

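```bash
python3 -m inch '[[[-0.434,0.349,0],25],[[-0.434,0.349,0],25],[[-0.434,0.349,0],25],[[-0.434,0.349,0],25],[[-0.434,0.349,0],25],[[-0.434,0.349,0],25],[[-0.434,0.349,0],25],[[-0.434,0.349,0],25],[[-0.434,0.349,0],25],[[-0.434,0.349,0],25]]' 1
python3 - <<'E'
from h import *
s=observe(); c=camera('wrist'); save(c,'w1.png'); print(s['tcp_pos'],s['tool_rot'],s['width'])
Rm,t=ext(c,s); print(-Rm.T@t)
for l in ['panel','lip_inner','scale']:
    for r in trace(l,c)[:2]: print(l,r['confidence'],r['location'],np.round(pix2w(c,cv2.boxPoints(cv2.minAreaRect(np.argwhere(r['mask'])[:,::-1].astype(np.float32))),.024,s),4).tolist())
E
```

```text
time_s: 2.1
tcp_pos: [0.5011, -0.0271, 0.2305]
tool_rot: [-0.001, -0.016, 1.0, 0.0]
ft_force: [-0.4, -0.7, -0.7]
width: 0.0002
gripper_force: 0.0
[ 0.50112672 -0.0270599   0.23046898] [-6.95668571e-04 -1.60053828e-02  9.99871653e-01  1.47131174e-04] 0.00024007663594702864
[ 0.43177958 -0.03019158  0.37240833]
panel 0.83 [313.3, 215.9] [[0.5227, -0.1122, 0.024], [0.5177, 0.0466, 0.024], [0.5924, 0.0533, 0.024], [0.5978, -0.1148, 0.024]]
lip_inner 0.63 [315.2, 217.9] [[0.5978, -0.1148, 0.024], [0.5227, -0.1122, 0.024], [0.5176, 0.0479, 0.024], [0.5923, 0.0547, 0.024]]
lip_inner 0.48 [86.3, 287.3] [[0.6993, -0.4595, 0.024], [0.5845, -0.301, 0.024], [0.6463, -0.2662, 0.024], [0.7736, -0.4283, 0.024]]
scale 0.74 [316.2, 221.2] [[0.65, -0.136, 0.024], [0.5215, -0.1286, 0.024], [0.5172, 0.0678, 0.024], [0.6455, 0.0804, 0.024]]
```

View pics/w1.png

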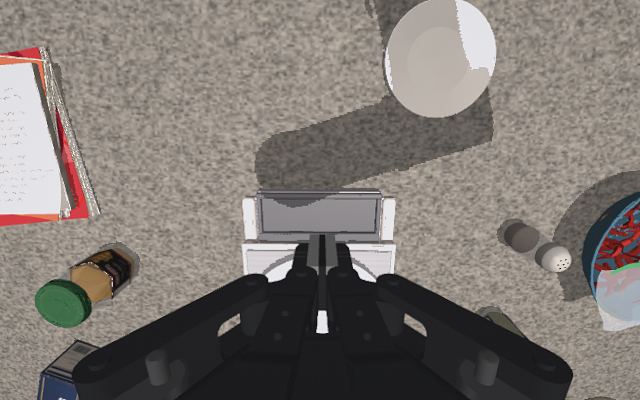

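```bash
python3 -m inch '[[[-0.051,-0.005,0.06],0],[[-0.051,-0.005,0.12],0],[[-0.051,-0.005,0.16],0],[[-0.051,-0.005,0.185],0],[[-0.051,-0.005,0.198],0],[[-0.051,-0.005,0.206],0],[[-0.051,-0.005,0.213],0],[[-0.051,-0.005,0.213],0]]'
```

```text
time_s: 3.3
tcp_pos: [0.5517, -0.0339, 0.0185]
tool_rot: [0.0, -0.014, 1.0, 0.0]
ft_force: [-0.5, 0.7, 0.6]
width: -0.0003
gripper_force: 0.0
```

```bash
python3 -m inch '[[[0.008,0,0.001],0],[[0.016,0,0.001],0],[[0.025,0,0.001],0],[[0.034,0,0.001],0],[[0.043,0,0.001],0],[[0.052,0,0.001],0],[[0.060,0,0.001],0],[[0.067,0,0.001],0],[[0.073,0,0.001],0],[[0.075,0,0.001],0]]'
```

```text
time_s: 4.55
tcp_pos: [0.4821, -0.0354, 0.0182]
tool_rot: [0.007, -0.014, 1.0, 0.001]
ft_force: [34.9, -6.3, -19.5]
width: -0.0002
gripper_force: 17.2
```

```bash
python3 - <<'E'
from h import *
s=observe(); c=camera('wrist'); print(s['tcp_pos'],s['ft_force'])
cv2.imwrite('pics/w2.png',cv2.resize(c['image'][130:330,180:460,::-1],None,fx=2.8,fy=2.8,interpolation=cv2.INTER_CUBIC))
for l in ['panel','eye','key_top']:
    for r in trace(l,c)[:2]: print(l,r['confidence'],r['location'],r['mask'].sum(),np.round(pix2w(c,cv2.boxPoints(cv2.minAreaRect(np.argwhere(r['mask'])[:,::-1].astype(np.float32))),.024,s),4).tolist())
E
```

```text
[ 0.48210203 -0.03542949  0.01822002] [ 34.87952911  -6.33406468 -19.46208095]
panel 0.88 [336.8, 244.1] 20123 [[0.459, -0.1116, 0.024], [0.4546, 0.0451, 0.024], [0.5338, 0.0615, 0.024], [0.5387, -0.1222, 0.024]]
eye 0.86 [342.9, 243.6] 19750 [[0.5369, -0.1219, 0.024], [0.4585, -0.1109, 0.024], [0.4558, 0.0454, 0.024], [0.5343, 0.0609, 0.024]]
```

View pics/w2.png

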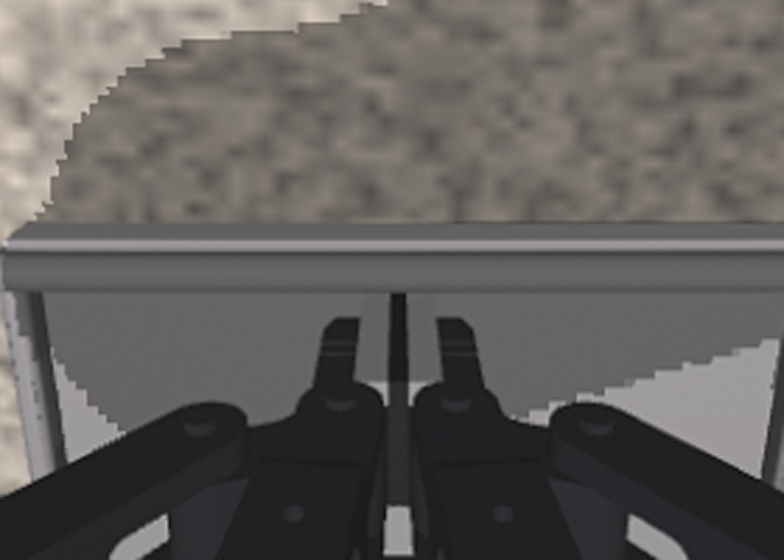

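```bash
python3 -m inch '[[[0.001,0,0],0],[[0.003,0,0],0],[[0.003,0,0],0]]'
```

```text
time_s: 5.12
tcp_pos: [0.4819, -0.0353, 0.0185]
tool_rot: [0.01, -0.014, 1.0, 0.001]
ft_force: [45.4, -8.2, -27.0]
width: 0.0003
gripper_force: 21.8
```

```bash
python3 -m inch '[[[-0.009,0,0],0],[[-0.019,0,0],0],[[-0.019,0,-0.03],0],[[-0.019,0,-0.09],0],[[0.025,0,-0.14],0],[[0.085,0,-0.18],0],[[0.105,0,-0.18],0],[[0.105,0,-0.18],0]]'
python3 - <<'E'
from h import *
s=observe(); c=camera('wrist'); print(s['tcp_pos'],s['ft_force'])
cv2.imwrite('pics/w3.png',cv2.resize(c['image'][130:330,180:460,::-1],None,fx=2.8,fy=2.8,interpolation=cv2.INTER_CUBIC))
for l in ['panel','eye','key_top','plate_mid']:
    for r in trace(l,c)[:2]: print(l,r['confidence'],r['location'],r['mask'].sum(),np.round(pix2w(c,cv2.boxPoints(cv2.minAreaRect(np.argwhere(r['mask'])[:,::-1].astype(np.float32))),.024,s),4).tolist())
E
```

```text
time_s: 6.12
tcp_pos: [0.3676, -0.0388, 0.1984]
tool_rot: [0.001, -0.014, 1.0, 0.001]
ft_force: [0.6, -0.9, -0.5]
width: 0.0003
gripper_force: 0.0
[ 0.3675754  -0.03880469  0.19837747] [ 0.58640062 -0.89881944 -0.54738225]
panel 0.79 [346.7, 264.1] 2222 [[0.4573, -0.1142, 0.024], [0.4529, 0.0458, 0.024], [0.5809, 0.0586, 0.024], [0.5857, -0.1191, 0.024]]
eye 0.84 [352.2, 261.3] 2133 [[0.584, -0.1176, 0.024], [0.4573, -0.1129, 0.024], [0.4529, 0.0458, 0.024], [0.5793, 0.0585, 0.024]]
plate_mid 0.78 [444.5, 172.4] 9238 [[0.3646, 0.0132, 0.024], [0.2741, 0.0932, 0.024], [0.3481, 0.1882, 0.024], [0.4521, 0.1087, 0.024]]
```

View pics/w3.png

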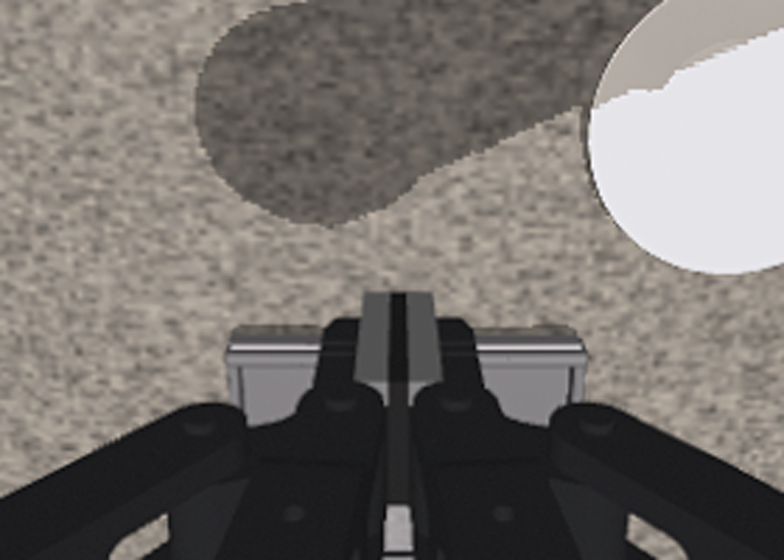

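```bash
python3 - <<'E'
from h import *
c=camera('top'); save(c,'top2.png')
cv2.imwrite('pics/top2c.png',cv2.resize(c['image'][80:240,220:380,::-1],None,fx=3.7,fy=3.7,interpolation=cv2.INTER_CUBIC))
for l in ['panel','eye','key_top','plate_mid','scale']:
    for r in trace(l,c)[:2]: print(l,r['confidence'],r['location'],r['mask'].sum(),np.round(pix2w(c,cv2.boxPoints(cv2.minAreaRect(np.argwhere(r['mask'])[:,::-1].astype(np.float32))),.024),4).tolist())
E
```

```text
panel 0.65 [301.4, 195.5] 3578 [[0.589, 0.0531, 0.024], [0.5935, -0.112, 0.024], [0.4607, -0.1147, 0.024], [0.4565, 0.0483, 0.024]]
eye 0.77 [300.2, 194.0] 3507 [[0.5895, 0.0522, 0.024], [0.5933, -0.1127, 0.024], [0.461, -0.1147, 0.024], [0.4576, 0.048, 0.024]]
key_top 0.48 [327.4, 183.0] 47 [[0.5595, -0.0804, 0.024], [0.5666, -0.0954, 0.024], [0.5505, -0.1028, 0.024], [0.5435, -0.0878, 0.024]]
plate_mid 0.96 [303.6, 128.1] 4923 [[0.7018, 0.1122, 0.024], [0.8415, -0.0286, 0.024], [0.6956, -0.1637, 0.024], [0.5596, -0.0227, 0.024]]
plate_mid 0.94 [245.2, 255.5] 1381 [[0.3899, 0.1915, 0.024], [0.4449, 0.0749, 0.024], [0.3779, 0.0424, 0.024], [0.3238, 0.1585, 0.024]]
scale 0.83 [305.8, 184.7] 5287 [[0.7764, 0.081, 0.024], [0.7825, -0.1289, 0.024], [0.4618, -0.1345, 0.024], [0.4568, 0.0691, 0.024]]
scale 0.45 [303.4, 198.4] 3601 [[0.59, 0.0525, 0.024], [0.5937, -0.112, 0.024], [0.459, -0.1141, 0.024], [0.4556, 0.0482, 0.024]]
```

View pics/top2c.png

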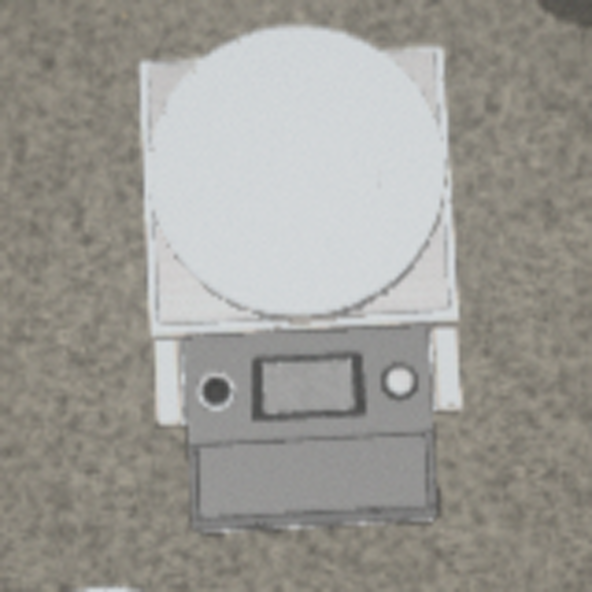

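```bash
python3 - <<'E'
from h import *
c=camera('top'); s=observe()
q=s['tool_rot']; M=R.from_quat([q[1],q[2],q[3],q[0]]).as_matrix()
i=cv2.cvtColor(c['image'],cv2.COLOR_RGB2GRAY)
def cen(u,v,sg):
    w=i[v-4:v+5,u-4:u+5].astype(float); b=np.median(w); w=np.clip(sg*(w-b)-10,0,None); 
    yy,xx=np.mgrid[v-4:v+5,u-4:u+5]; return (w*xx).sum()/w.sum(),(w*yy).sum()/w.sum()
for n,p,z,g in [('key',(328.1,182.7),.025,1),('eye',(278.4,185.7),.022,-1)]:
    a=cen(round(p[0]),round(p[1]),g); 
    for uv in (p,a): P=pix2w(c,[uv],z)[0]; print(n,uv,np.round(P,4),'tool shift',np.round(M.T@(P-s['tcp_pos']),4))
E
```

```text
key (328.1, 182.7) [ 0.5548 -0.0928  0.025 ] tool shift [-0.1848 -0.0588  0.172 ]
key (np.float64(327.51859229747674), np.float64(182.531208499336)) [ 0.5553 -0.0914  0.025 ] tool shift [-0.1852 -0.0574  0.172 ]
eye (278.4, 185.7) [0.5507 0.0294 0.022 ] tool shift [-0.184   0.0634  0.1749]
eye (np.float64(277.921498661909), np.float64(185.0107047279215)) [0.5524 0.0305 0.022 ] tool shift [-0.1857  0.0645  0.1749]
```

```bash
python3 -m inch '[[[-0.06,-0.02,0],0],[[-0.12,-0.04,0.02],0],[[-0.175,-0.058,0.06],0],[[-0.185,-0.058,0.11],0],[[-0.185,-0.058,0.145],0],[[-0.185,-0.058,0.165],0],[[-0.185,-0.058,0.169],0],[[-0.185,-0.058,0.169],0]]'
```

```text
time_s: 7.72
tcp_pos: [0.5555, -0.0919, 0.029]
tool_rot: [0.0, -0.014, 1.0, -0.0]
ft_force: [0.7, -0.2, -0.3]
width: 0.0002
gripper_force: 0.0
```

```bash
python3 -m inch '[[[0,0,0.002],0],[[0,0,0.004],0],[[0,0,0.005],0],[[0,0,0.005],0]]'
```

```text
time_s: 8.22
tcp_pos: [0.5557, -0.0917, 0.024]
tool_rot: [0.001, -0.014, 1.0, 0.0]
ft_force: [1.1, 1.4, 2.4]
width: 0.0
gripper_force: 1.2
```

Contact has been made (about 2.4 N); press further, then check.

```bash
python3 -m inch '[[[0,0,0.001],0],[[0,0,0.002],0],[[0,0,0.003],0],[[0,0,0.003],0]]'
```

```text
time_s: 8.72
tcp_pos: [0.5557, -0.0917, 0.0214]
tool_rot: [0.001, -0.014, 1.0, -0.0]
ft_force: [-0.5, 1.4, 7.1]
width: -0.0001
gripper_force: 3.7
```

```bash
python3 -m inch '[[[0,0,0.001],0],[[0,0,0.001],0],[[0,0,0.001],0]]'
```

```text
time_s: 9.1
tcp_pos: [0.5561, -0.0918, 0.0213]
tool_rot: [0.001, -0.014, 1.0, -0.0]
ft_force: [-2.0, 1.6, 11.3]
width: -0.0002
gripper_force: 5.6
```

```bash
python3 -m inch '[[[0,0,-0.03],0],[[0,0.03,-0.06],0],[[0.001,0.08,-0.06],0],[[0.001,0.122,-0.06],0],[[0.001,0.122,-0.045],0],[[0.001,0.122,-0.030],0],[[0.001,0.122,-0.026],0],[[0.001,0.122,-0.026],0]]'
python3 - <<'E'
from h import *
c=camera('top'); cv2.imwrite('pics/top3c.png',cv2.resize(c['image'][80:240,220:380,::-1],None,fx=3.7,fy=3.7,interpolation=cv2.INTER_CUBIC))
E
```

```text
time_s: 10.1
tcp_pos: [0.5505, 0.0291, 0.0447]
tool_rot: [-0.001, -0.013, 1.0, -0.0]
ft_force: [-0.4, -0.8, 0.9]
width: 0.0002
gripper_force: 0.0
```

```bash
python3 -m inch '[[[0,0,0],0],[[0,0,0],0],[[0,0,0],0],[[0,0,0],0],[[0,0,0],0],[[0,0,0],0],[[0,0,0],0],[[0,0,0],0],[[0,0,0],0],[[0,0,0],0]]'
```

```text
time_s: 11.4
tcp_pos: [0.5508, 0.0301, 0.0453]
tool_rot: [-0.0, -0.014, 1.0, 0.0]
ft_force: [0.1, 0.5, -0.4]
width: 0.0001
gripper_force: 0.0
```

```bash
python3 -m inch '[[[0,0,0],0],[[0,0,0],0],[[0,0,0],0],[[0,0,0],0],[[0,0,0],0],[[0,0,0],0],[[0,0,0],0],[[0,0,0],0]]'; python3 - <<'E'
from h import *
s=observe(); c=camera('wrist'); P=[[.551,.030,.022],[.555,-.092,.025]]; print(w2pix(c,P,s)); save(c,'w4.png')
E
```

```text
time_s: 12.4
tcp_pos: [0.5508, 0.0301, 0.0453]
tool_rot: [-0.0, -0.014, 1.0, 0.0]
ft_force: [-0.3, -0.4, 0.2]
width: 0.0001
gripper_force: 0.0
[[323.04862159 231.72378808]
 [129.00459216 234.04152073]]
```

View pics/w4.png

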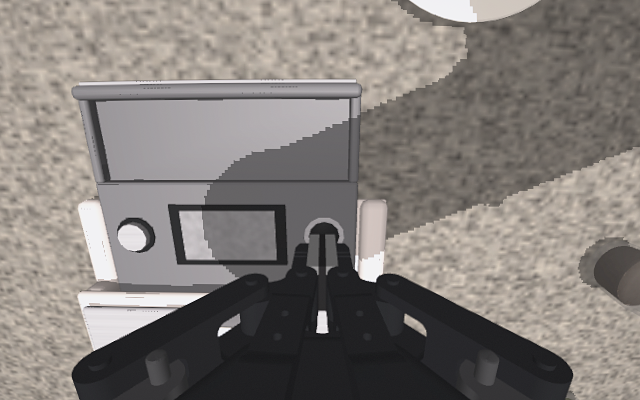

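```bash
python3 -m inch '[[[0,0,-0.05],0],[[0,0,-0.11],0],[[0.05,0,-0.16],0],[[0.1,0,-0.17],0],[[0.1,0,-0.17],0],[[0.1,0,-0.17],0],[[0.1,0,-0.17],0]]'
python3 - <<'E'
from h import *
s=observe(); print(s['tcp_pos'],np.abs(s['joint_velocities']).max()); print(hand_in())
E
```

```text
time_s: 13.32
tcp_pos: [0.4511, 0.0273, 0.214]
tool_rot: [-0.001, -0.014, 1.0, -0.001]
ft_force: [-0.2, -0.0, -0.2]
width: 0.0001
gripper_force: 0.0
[0.45105443 0.0273495  0.21398551] 0.013188299421323811
the job is handed in; nothing more can be done
None
```

I carried out all the steps and handed the job in at about 13 s of the 51 s. The panel is out against what felt like its stop (45 N with no further movement; the images show about 62 mm of travel, so 65 mm is inferred, not measured). The key was pressed until it bottomed and is up again, the hand held still just over 2 cm above the eye for about 2 s, and it is now well clear. The hand-in gave no verdict.

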